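# Stow the padlock in the drawer's lock bay

### The arm

A 6-joint arm with a two-finger parallel gripper is mounted at the origin on the work surface. World frame = base frame: x ahead of the robot, y to its left, z up, the work surface at z = 0. Lengths are in mm, angles in rad, forces in N, time in s.
With the tool pointing down it reaches from about 350 to 775 mm from the base axis. Payload 7.3 kg.
Tool frame: the origin (TCP) lies at the very end of the fingers, on their centre line; the grasp point (between the pads) lies 19 mm behind it (env.tcp_to_grasp is the distance from the TCP to the grasp point, in mm); z points along the fingers, y is the direction in which the jaws open and shut (so a half turn about z gives the same grasp; the last joint's range is limited). The gripper opens to 92 mm and grips with 3 to 60 N. Pads are 19 mm wide; open, the fingers measure 130 mm over their backs; the gripper's body (75 mm by 190 mm) begins 47 mm behind the grasp point.
Start: joints at [-1.254, 0.342, 1.524, -0, 1.275, -0.146], TCP at [234.413, -469.782, 226.741] pointing down, gripper open.
Joint ranges: [-2.53, 2.53], [-0.77, 2.02], [0.04, 2.7], [-1, 4.14], [0.28, 2.66], [-3.11, 3.11]. Speed limits (rad/s): [2.57, 2.57, 3.14, 3.14, 3.14, 3.14].

### API

Orientations are given as a unit quaternion [x, y, z, w].
In Python, from workcell import env gives the robot as it stands. Calls block until the motion is done:
- env.move_pose(position, orientation): joint-space move of the TCP to a pose.
- env.move_l(position, frame=None, rate=150): straight line of the TCP; frame=None keeps the orientation; rate is the mean speed in mm/s.
- env.move_j(angles): joint-space move.
- env.command_gripper(opening, grip_force=None): finger opening in mm; grip_force is the grip in N (None keeps the last); returns when the fingers have stopped.
- env.sleep(seconds).
- env.ik(position, orientation): joint angles nearest the present ones, or None.
- env.get_state(): the state.
- env.snapshot(name): name is "scene" or "top" or "wrist"; returns a dict with "img" (420x560x3 uint8, red, green, blue), "range_z" (420x560 float32, mm along the optical axis (not along the pixel's ray), 0 where there is no reading), "vertical_fov" (degrees; the focal length in pixels is half the picture's height over the tangent of half this angle, whatever the lens; pixels are square), "cx", "cy" (the principal point, pixels), "k1" (the pictures are not rectified: a ray, as slopes to the right and down, at radius r is drawn at 1 + k1 r^2 times it, then the intrinsics apply), "rvec" (rotation vector, rad) and "tvec" (3), from world to camera coordinates, as OpenCV has them. Camera axes: x right, y down, z forward; pixel columns grow to the right and rows downward; lengths in mm; the calibration is good to about 2 mm. A picture is of the moment at which its call begins.
A pose or a line that the arm cannot do raises env.MotionError and nothing moves.
- env.job_done(): hands the job in, once; it reports no verdict.
The state is a dict: "clock": time; "qpos": joint angles; "joint_velocities": joint speeds; "tau": joint torques, N m; "position": TCP position; "eef_rot": TCP orientation; "ft_force": force on the tool from outside, world axes, zero at the start; "wrist_torque": the same for the moment, N m; "opening": finger opening in mm.
Only numpy, scipy, OpenCV 4.12 (cv2) and the standard library are available. Lean on these libraries where they do the work, as an engineer would, in place of code of your own. Each camera call takes 0.05 s, during which the arm holds its last target.

### The job

Push the padlock along the floor of the drawer, shackle first, into the lock bay until its shackle rests against the drawer's front wall, then push the divider flap fully shut behind it, up to its brass stop. Only slide the padlock with the fingers: do not lift or tip it, and leave the other hardware where it lies.

Things in the scene. Friction and masses are not known exactly. Their poses are not given: they have to be found in the camera images.
- drawer: Fixed drawer unit, green front and carcass, drawer pulled out towards own -y. Origin on the bench top under the drawer, z up. In this frame, mm: steel liner floor at z 20; open inside x -160 to 130, y -160 (inner face of the front wall) to 210, where the carcass (82 high, pots and boxes on it to 160 beyond y 340) covers it. Liner walls reach z 60, front panel z 66.
- bay_stop (a point): Point on the inner face of the drawer's front wall, in the middle of the lock bay's width, 11 mm above the liner floor (drawer frame 90, -160, 31 mm). The lock bay is the 80 mm wide corner x 50 to 130, y -160 to -60 of the drawer frame, between a fixed steel divider (x 46 to 50, y -160 to -62, top at z 56) and the +x side wall.
- bay_mouth (a point): Middle of the bay's open mouth on the liner floor (drawer frame 90, -60, 20 mm); the padlock enters here, moving towards drawer -y.
- padlock: Laminated steel padlock, 0.17 to 0.34 kg, lying flat on the liner floor. Origin at the underside below the middle of the body, which is 44 (own x) by 38 (own y) by 22 mm thick (own z, up). The pitted shackle, 38 wide, sticks out to own -y. At the start own -y points to the drawer's front, up to 20 degrees off, and it lies to the +y side of the bay's mouth, up to 105 mm to the -x side of the bay's middle.
- padlock_crown (a point): Middle of the outer edge of the shackle's crown, the end that is to rest against the front wall; 45 mm from the padlock's origin towards own -y and 11 mm above the liner floor.
- flap (a joint): Angle of the steel divider flap about its upright hinge, rad: 0 = shut across the bay's mouth, along drawer +x, at the brass stop; grows as the free edge swings towards drawer +y and on to -x (counter-clockwise from above), to 2.6. Starts 1.9 to 2.4. Friction keeps it where it is left; about 1 N near the free edge moves it.
- flap_hinge (a point): On the flap's hinge line at half its height, drawer frame (48, -60, 40) mm. The flap is a plate 4 mm thick, 76 mm from hinge line to free edge, from 3 to 37 mm above the liner floor.
- flap_edge (a point): Middle of the flap's free upright edge, 76 mm from the hinge line, 20 mm above the liner floor; moves with the flap.
- bolt: Bystander: chrome barrel bolt, 36 by 98 by 16 mm, long side along own y, origin at the middle of the underside.
- thinge: Bystander: green T-hinge lying flat, 9 mm high; own x -31 to +106 mm, own y +-33 mm; origin on the underside below the knuckle.
- ringpull: Bystander: black cast iron ring handle lying flat, 52 by 62 by 15 mm, origin at the underside.
- tin: Bystander: closed red tin standing upright, diameter 44 mm, height 34 mm, origin at the middle of the underside.
- hook_a: Bystander: galvanised cup hook lying flat, 42 by 20 by 12 mm, origin at the underside.
- hook_b: Bystander: the second galvanised cup hook, same size.
Mind the look-alikes: they are no part of the job. What is shaped like the padlock but turquoise is not meant.

How it is judged (in metres and radians):
On the way, in this order (a step that is already met when the one before it is completed fails the run):
1. the padlock's shackle has been pushed up to the drawer's front wall inside the lock bay (y of padlock_crown in the frame of drawer below -0.15 m and x of padlock_crown in the frame of drawer above 0.052 m and x of padlock in the frame of drawer between 0.062 and 0.118 m), for 0.2 s.
2. the flap is shut behind it (value of joint flap below 0.09 rad), for 0.2 s.
At the end, for the whole second after the job is handed in: The padlock lies flat and at rest inside the lock bay with the middle of its shackle's crown within 10 mm of the drawer's front wall, and the flap is within 0.09 rad (about 7 mm at its free edge) of fully shut (all of step 1 and value of joint flap below 0.09 rad and linear speed of padlock below 0.01 m/s and angle between padlock's own z axis and vertical below 0.15 rad and height (world z) of padlock below 0.026 m); the robot touches nothing.
It fails at once if the padlock is lifted off the liner floor (more than 12 mm) (height (world z) of padlock above 0.032 m).
It fails at once if the padlock is tipped (more than 0.35 rad) (angle between padlock's own z axis and vertical above 0.35 rad).
It fails at once if any of the other hardware (bolt, T-hinge, ring handle, tin, cup hooks) is moved more than 20 mm (distance of any of bolt, thinge, ringpull, tin, hook_a, hook_b from where it was at the start of the episode above 0.02 m).
It also fails if it takes over 61 s, if anything falls off the work surface, if the arm or the gripper's body presses on something with over 40 N, if the wrist force passes 120 N, or if a joint passes its speed limit or range.

## Working session

There is one attempt and no reset: what is moved stays moved. The work goes in short steps, each a Python script; the robot and the scene stay as the last script left them, time stands still between calls to the robot, and variables do not carry over. Pictures are saved under pics/ and viewed, and the job is handed in when it is done.

```bash
ls; mkdir -p pics; cat > h.py <<'E'
import numpy as np, cv2
from workcell import env
def snap(name,tag):
    s=env.snapshot(name)
    cv2.imwrite(f'pics/{tag}.png',s['img'][:,:,::-1])
    np.savez(f'pics/{tag}.npz',**s)
    return s
def K(s):
    h,w=s['img'].shape[:2]
    f=h/2/np.tan(np.radians(float(s['vertical_fov']))/2)
    return f,float(s['cx']),float(s['cy']),float(s['k1'])
def ray(s,u,v):
    f,cx,cy,k1=K(s)
    xd,yd=(u-cx)/f,(v-cy)/f
    x,y=xd,yd
    for _ in range(50):
        r2=x*x+y*y; x,y=xd/(1+k1*r2),yd/(1+k1*r2)
    R=cv2.Rodrigues(np.array(s['rvec'],float))[0]; t=np.array(s['tvec'],float).ravel()
    return -R.T@t, R.T@np.array([x,y,1.])
def onz(s,u,v,z):
    o,d=ray(s,u,v); return o+d*(z-o[2])/d[2]
def dep(s,u,v):
    o,d=ray(s,u,v); return o+d*float(s['range_z'][int(round(v)),int(round(u))])
def proj(s,P):
    f,cx,cy,k1=K(s)
    R=cv2.Rodrigues(np.array(s['rvec'],float))[0]; t=np.array(s['tvec'],float).ravel()
    p=R@np.array(P,float)+t; x,y=p[0]/p[2],p[1]/p[2]; g=1+k1*(x*x+y*y)
    return np.array([f*x*g+cx,f*y*g+cy])
def load(tag): 
    return dict(np.load(f'pics/{tag}.npz'))
E
python3 - <<'E'
from h import *
for n in ['scene','top','wrist']:
    s=snap(n,n+'0'); print(n,K(s),ray(s,280,210))
print(env.get_state())
E
```

```text
pics
scene (np.float64(485.4505465750532), 276.05651377546013, 202.7264740502145, -0.05984911557997699) (array([1005.60939832,  478.62675538,  790.44928617]), array([-0.43546656, -0.49929315, -0.74924343]))
top (np.float64(400.5015534139798), 276.09352173981534, 208.75205245086562, 0.033590974919542646) (array([454.30116792, -13.28940542, 841.84643365]), array([ 0.15727586, -0.04782989, -0.98644891]))
wrist (np.float64(353.9387894488496), 286.40434074952424, 203.08232775441007, -0.04823180906522786) (array([ 303.69291476, -435.71280067,  383.35788117]), array([-0.28384347, -0.12023415, -0.95167541]))
{'clock': 0.15, 'qpos': array([-1.25400116e+00,  3.42551183e-01,  1.52475710e+00, -5.62074401e-06,
        1.27539376e+00, -1.46005548e-01]), 'joint_velocities': array([-0.00232449, -0.00169341, -0.00439212, -0.00099457,  0.00090559,
        0.00149838]), 'tau': array([ 3.63841691e-04, -4.31468904e+01, -2.44354892e+01,  7.16260518e-02,
        5.37004648e-02, -8.29463329e-05]), 'position': array([ 234.31538101, -469.49129936,  226.22471142]), 'eef_rot': array([ 9.73345853e-01,  2.29341542e-01, -4.99888780e-05, -5.52444022e-04]), 'ft_force': array([ 0.04265917, -0.63853   , -1.18535565]), 'wrist_torque': array([ 0.04410663, -0.03416747,  0.00434511]), 'opening': 92.06928209898949}
```

View pics/top0.png

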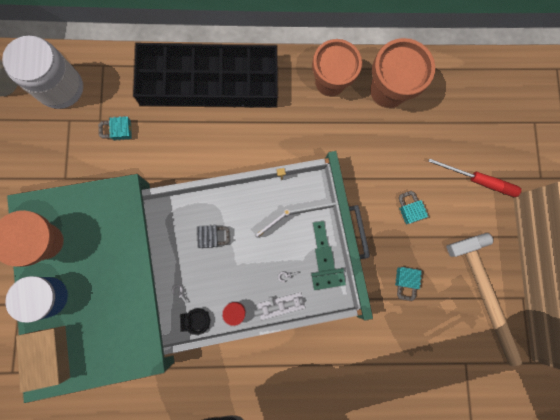

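View pics/scene0.png

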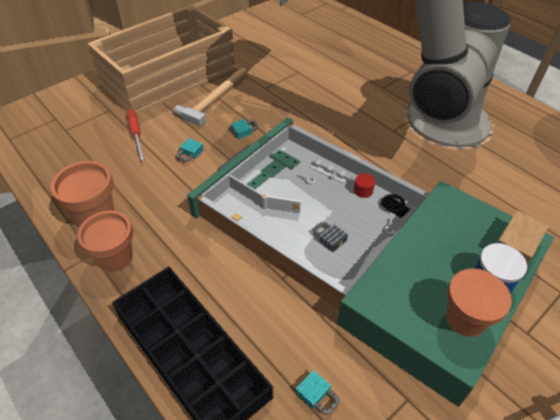

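The top view shows the drawer front on the right (335,155)-(366,315), the divider and hinge near (285,210), the flap out to about (258,235), the brass stop near (281,172), and the padlock near (213,236) with its shackle pointing right. Next I'll enlarge it.

```bash
python3 - <<'E'
from h import *
s=load('top0'); im=s['img'][:,:,::-1]
c=cv2.resize(im[140:340,130:380],None,fx=3.2,fy=3,interpolation=cv2.INTER_CUBIC)[:600]
c=cv2.resize(im[145:345,130:380],(750,600),interpolation=cv2.INTER_CUBIC)
cv2.imwrite('pics/topc.png',c)
c=cv2.resize(im[160:260,190:290],(600,600),interpolation=cv2.INTER_CUBIC)
cv2.imwrite('pics/topc2.png',c)
for p in [(100,100),(213,236),(285,210),(281,172),(335,155),(366,315)]: print(p,onz(s,*p,60),dep(s,*p))
E
```

```text
(100, 100) [804.71404066 310.04565099  60.        ] [832.30352933 335.50318857  -1.55807906]
(213, 236) [528.14052513  79.74333281  60.        ] [529.74053978  81.75924614  43.05827955]
(285, 210) [578.92779942 -61.10868298  60.        ] [579.03980696 -61.15166031  59.29731956]
(281, 172) [656.28151427 -54.00857765  60.        ] [655.43787961 -53.83850118  63.26562837]
(335, 155) [ 691.82586524 -164.25337776   60.        ] [ 689.89587305 -163.02672936   66.3528447 ]
(366, 315) [ 375.90942362 -213.11075303   60.        ] [ 376.45793819 -211.71258387   65.47065462]
```

View pics/topc.png

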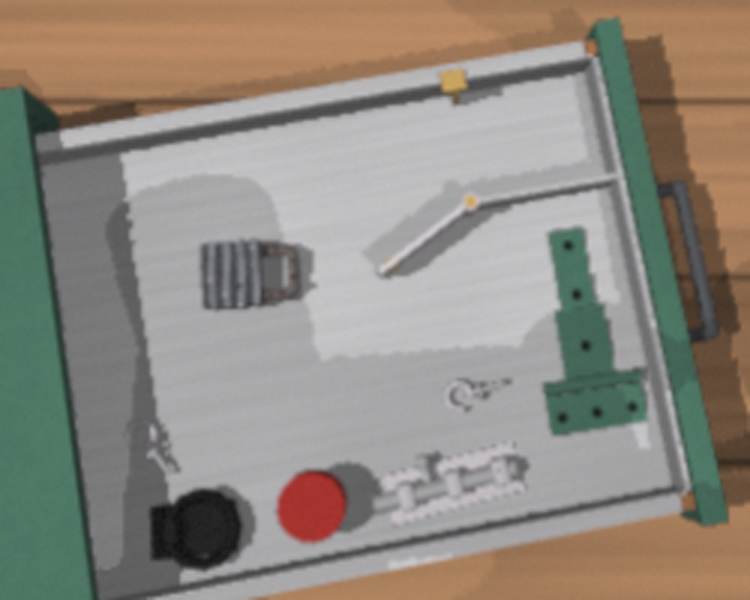

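View pics/topc2.png

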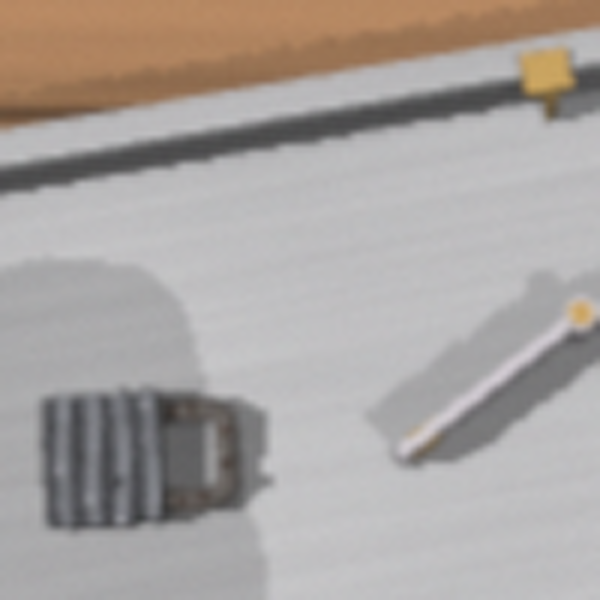

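```bash
cat >> h.py <<'E'
from scipy.optimize import least_squares
def dw(p,P):
    c,s_=np.cos(p[2]),np.sin(p[2]); P=np.atleast_2d(P).astype(float)
    return np.c_[p[0]+c*P[:,0]-s_*P[:,1], p[1]+s_*P[:,0]+c*P[:,1], P[:,2]]
def wd(p,P):
    c,s_=np.cos(p[2]),np.sin(p[2]); P=np.atleast_2d(P).astype(float); a=P[:,0]-p[0]; b=P[:,1]-p[1]
    return np.c_[c*a+s_*b,-s_*a+c*b,P[:,2]]
def fit(obs,p0):
    f=lambda p: np.concatenate([proj(s,dw(p,P)[0])-np.array(uv) for s,P,uv in obs])
    return least_squares(f,p0,loss='soft_l1')
E
python3 - <<'E'
from h import *
s=load('top0')
t=lambda u,v:(130+u/3,145+v/3)
obs=[(s,(48,-60,57),t(471,202)),(s,(48,-160,56),t(616,179)),(s,(130,-160,60),t(590,60)),(s,(-160,-160,60),t(686,488))]
r=fit(obs,[550,60,-1.4]); print(r.x,r.fun,r.success)
r2=fit(obs,[550,60,1.4]); print(r2.x,r2.cost,r.cost)
p=r.x if r.cost<r2.cost else r2.x
h=dw(p,[48,-60,57]);print(h)
for n,q,z in [('body',t(232,275),42),('crown',t(299,270),31),('flapend',t(383,269),57)]:
    w=onz(s,*q,z); print(n,w,wd(p,w))
for tag,sc in [('top0',None),('scene0',None)]:
    s=load(tag); im=s['img'][:,:,::-1].copy()
    for P in [(48,-60,57),(130,-160,60),(-160,-160,60),(-160,210,60),(130,210,60),(130,-160,20),(50,-160,20),(130,-60,20),(-160,-160,20),(90,-160,31)]:
        u=proj(s,dw(p,P)[0]); cv2.circle(im,tuple(int(round(x)) for x in u),2,(0,0,255),-1)
    if tag=='top0': im=cv2.resize(im[145:345,130:380],(750,600))
    cv2.imwrite(f'pics/ov_{tag}.png',im)
E
```

```text
[515.75532334 -13.67689244 144.69506738] [-0.59878331  0.44481367 -0.05690325 -0.88474677  0.41077396 -0.79962932
  0.20229245  1.21519512] True
[ 515.75533136  -13.6768904  -690.96857855] 1.5523398422073378 1.5523398421882582
[[573.8125556  -64.00936488  57.        ]]
body [528.58085407  93.04557278  42.        ] [[ 31.91015288 102.64463436  42.        ]]
crown [532.70621216  49.76563564  31.        ] [[28.14227283 59.33211171 31.        ]]
flapend [530.54378136  -6.96238631  57.        ] [[15.7587469   3.93001007 57.        ]]
```

View pics/ov_top0.png

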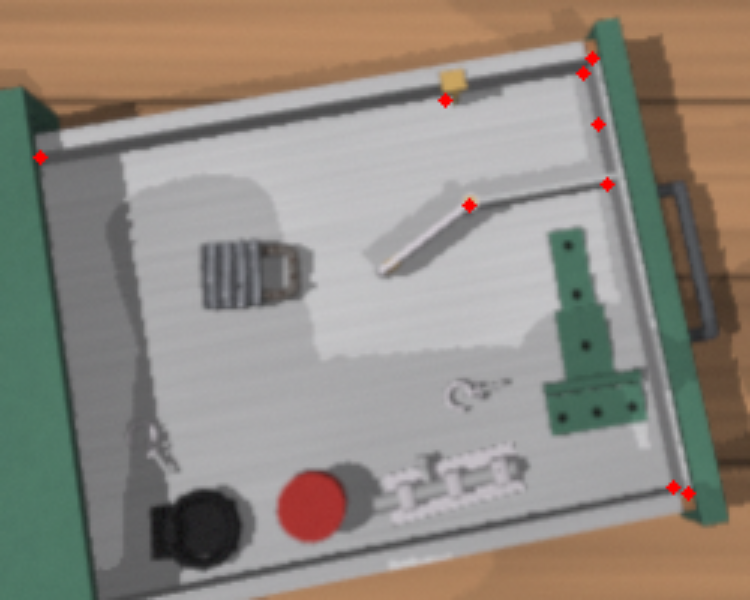

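View pics/ov_scene0.png

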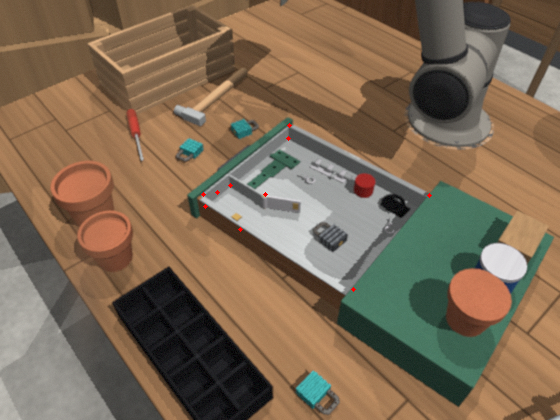

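```bash
cat >> h.py <<'E'
def q(a): return [np.cos(a/2),np.sin(a/2),0,0]
def st(): 
    s=env.get_state(); print('t%.2f'%s['clock'],np.round(s['position'],1),'F',np.round(s['ft_force'],1),'op%.1f'%s['opening'])
E
python3 - <<'E'
from h import *
p=[515.76,-13.68,144.69506738-46*np.pi]; th=p[2]; print(th)
for d,a in [((0,102,26),th),((0,102,26),th+np.pi),((90,140,26),th-np.pi/2),((90,140,26),th+np.pi/2),((6,-25,26),th+.47),((98,-48,26),th-np.pi/2),((98,-48,26),th+np.pi/2)]:
    print(d,round(a,2),env.ik(dw(p,d)[0],q(a)))
env.move_pose(dw(p,(20,0,240))[0],q(th)); st()
snap('wrist','w1')
env.command_gripper(0); st()
E
```

```text
0.18180531486953555
(0, 102, 26) 0.18 [ 2.05529470e-02  5.63782439e-01  1.81560476e+00 -4.44089210e-16
  7.62205459e-01  1.40954396e+00]
(0, 102, 26) 3.32 [ 2.05529470e-02  5.63782439e-01  1.81560476e+00 -4.44089210e-16
  7.62205459e-01 -1.73204869e+00]
(90, 140, 26) -1.39 [ 1.09119183e-01  6.85730942e-01  1.54920822e+00 -4.44089210e-16
  9.06653491e-01  3.06890652e+00]
(90, 140, 26) 1.75 [ 1.09119183e-01  6.85730942e-01  1.54920822e+00 -4.44089210e-16
  9.06653491e-01 -7.26861323e-02]
(6, -25, 26) 0.65 [-2.15895908e-01  5.93110131e-01  1.75155748e+00 -4.44089210e-16
  7.96925045e-01  7.03095103e-01]
(98, -48, 26) -1.39 [-1.92501263e-01  7.24078950e-01  1.46534247e+00 -4.44089210e-16
  9.52171232e-01  2.76728608e+00]
(98, -48, 26) 1.75 [-1.92501263e-01  7.24078950e-01  1.46534247e+00 -4.44089210e-16
  9.52171232e-01 -3.74306578e-01]
t2.13 [535.4 -10.9 239.9] F [-0.  -0.6 -0. ] op91.9
t3.62 [535.4 -10.1 240. ] F [-0.3 -0.5  0.2] op0.4
```

View pics/w1.png

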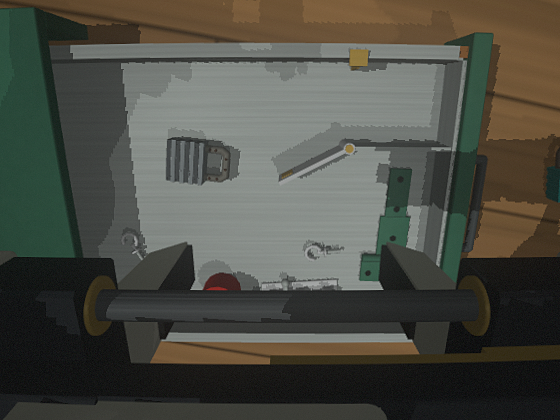

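The wrist view shows the padlock at (200,160) with its shackle to the right, the hinge pin at (349,149), the flap end at (281,181), and the front wall's inner face near x 450–462. I'll take a second wrist view from another place and enlarge both.

```bash
python3 - <<'E'
from h import *
p=[515.76,-13.68,.1818]; th=p[2]
env.move_l(dw(p,(-30,40,240))[0],rate=200); env.sleep(.2); snap('wrist','w2'); st()
for t in ['w1','w2']:
    im=load(t)['img'][:,:,::-1]
    cv2.imwrite(f'pics/{t}a.png',cv2.resize(im[120:200,150:300] if t=='w1' else im[20:200,120:420],None,fx=5 if t=='w1' else 2.6,fy=5 if t=='w1' else 2.6,interpolation=cv2.INTER_CUBIC))
im=load('w1')['img'][:,:,::-1]
cv2.imwrite('pics/w1b.png',cv2.resize(im[30:190,300:500],None,fx=3.6,fy=3.6,interpolation=cv2.INTER_CUBIC))
E
```

```text
t4.34 [479.6  19.8 239.8] F [ 0.3 -0.2  0.3] op0.6
```

View pics/w1a.png

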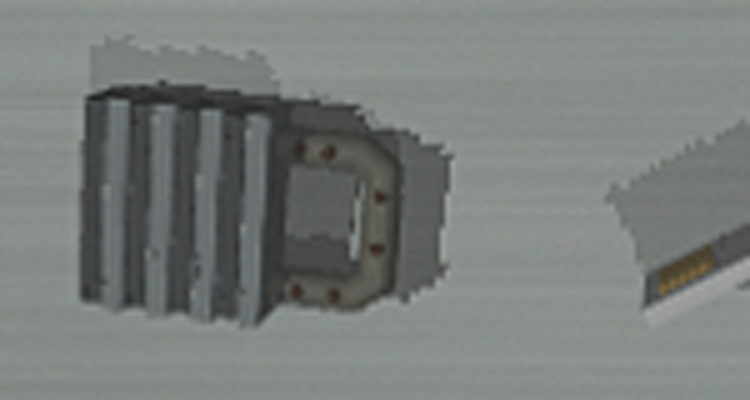

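View pics/w1b.png

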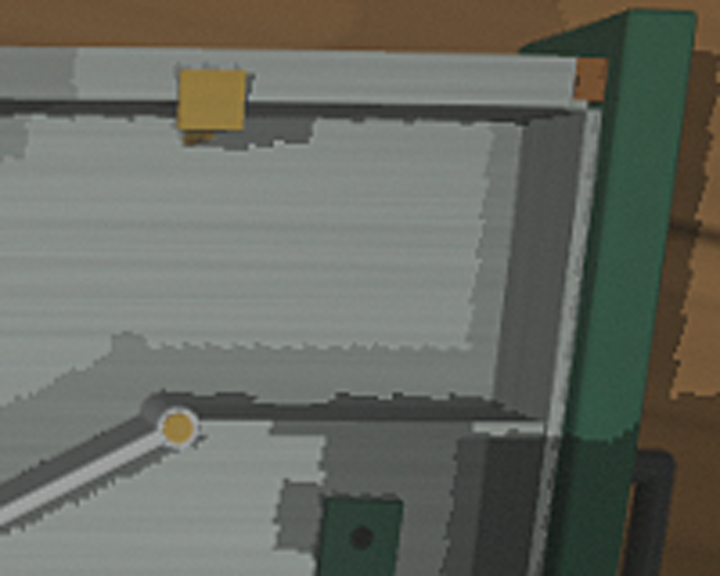

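View pics/w2.png

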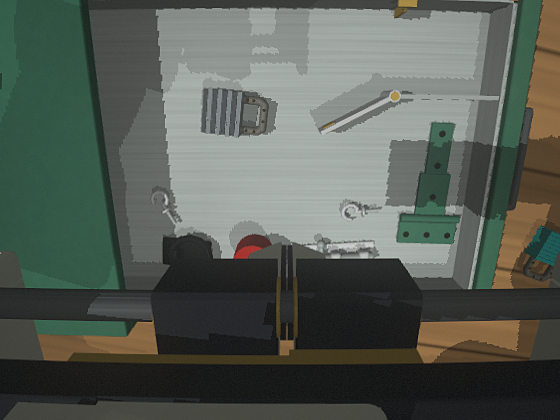

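```bash
python3 - <<'E'
from h import *
im=load('w2')['img'][:,:,::-1]
cv2.imwrite('pics/w2c.png',cv2.resize(im[70:150,190:340],None,fx=5,fy=5,interpolation=cv2.INTER_CUBIC))
E
```

```text
(no output)
```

View pics/w2c.png

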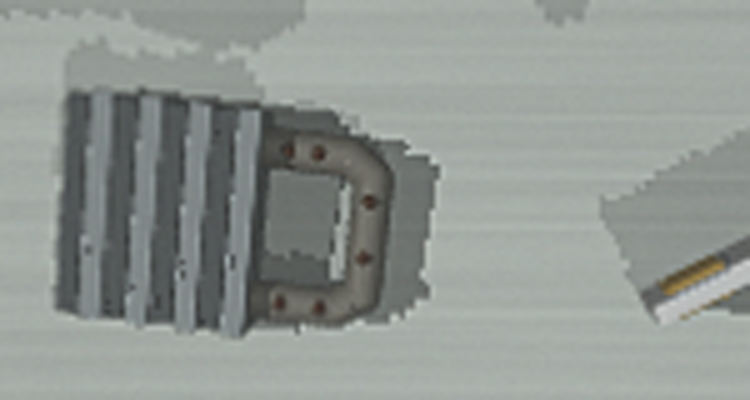

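```bash
cat > m.py <<'E'
from h import *
a,b,t0=load('w1'),load('w2'),load('top0')
A=lambda u,v:(150+u/5,120+v/5); B=lambda u,v:(190+u/5,70+v/5); C=lambda u,v:(300+u/3.6,30+v/3.6); T=lambda u,v:(130+u/3,145+v/3)
def tri(views,x0=(530,50,40)):
    r=least_squares(lambda P:np.concatenate([proj(s,P)-uv for s,uv in views]),x0); return r.x,abs(r.fun).max()
h,e=tri([(a,C(178,427)),(b,(395.5,96.5)),(t0,T(471,202))]); print('hinge',h,e)
h,e=tri([(a,C(178,427)),(b,(395.5,96.5))]); print('hinge wrist',h,e)
obs=[(a,(48,-60,h[2]),C(178,427)),(b,(48,-60,h[2]),(395.5,96.5)),(a,(130,-160,60),C(585,103)),(a,(48,-160,56),C(548,420)),(a,(130,-160,20),C(523,122)),(a,(50,-160,20),C(495,398))]
r=fit(obs,[515.8,-13.7,.1818]); p=r.x; print(p,np.round(r.fun,1))
R=[]
for m,n in [((380,197),(370,202)),((376,248),(363,258)),((300,150),(288,150)),((329,152),(319,153)),((296,290),(279,302)),((333,296),(319,307)),((271,115),(262,110)),((260,326),(246,336)),((88,97),(68,92)),((82,300),(57,312))]:
    P,e=tri([(a,A(*m)),(b,B(*n))]); print(np.round(P,1),np.round(wd(p,P)[0],1),round(e,2))
for s,F in [(a,A),(b,B)]:
    cs=[(88,97),(82,300),(271,115),(260,326)] if F is A else [(68,92),(57,312),(262,110),(246,336)]
    W=np.array([wd(p,onz(s,*F(*c),42))[0] for c in cs]); print(np.round(W,1).tolist(),W.mean(0))
for s,uv in [(a,A(645,305)),(b,B(648,305))]: print('flap',wd(p,onz(s,*uv,57)))
for n,uv,z in [('hook_a',(352,210),26),('tin',(255,245),54),('hookb',(165,205),26),('thinge near',(428,120),29)]: print(n,wd(p,onz(b,*uv,z)))
E
python3 m.py
```

```text
hinge [575.15699242 -66.2220891   57.25007999] 0.5128774034260459
hinge wrist [575.17870423 -66.64550332  56.01488558] 0.22610619972647328
[ 5.16274237e+02 -1.72988418e+01  1.96717675e-01] [ 0.3  0.3 -0.1 -0.1  1.1 -0.7 -0.2  1.2 -0.5 -2.  -0.3  0.7]
[539.   52.4  34.2] [36.  63.9 34.2] 0.04
[527.8  52.   32.4] [24.9 65.7 32.4] 0.06
[546.   69.8  35.4] [46.2 79.6 35.4] 0.12
[546.6  63.8  35.2] [45.6 73.6 35.2] 0.02
[516.3  67.2  34. ] [16.5 82.9 34. ] 0.07
[517.   59.   36.5] [15.7 74.6 36.5] 0.04
[552.7  75.6  39.5] [53.9 84.  39.5] 0.03
[509.5  72.   42.5] [10.8 88.9 42.5] 0.06
[549.3 113.7  36.1] [ 58.  122.   36.1] 0.18
[506.7 110.9  36.4] [ 15.6 127.6  36.4] 0.01
[[58.5, 119.9, 42.0], [16.9, 125.7, 42.0], [54.2, 83.3, 42.0], [10.8, 89.1, 42.0]] [ 35.07527034 104.49819251  42.        ]
[[57.9, 120.9, 42.0], [16.1, 126.3, 42.0], [53.9, 83.7, 42.0], [10.7, 88.9, 42.0]] [ 34.66672871 104.94517652  42.        ]
flap [[17.48408895  8.90022794 57.        ]]
flap [[17.03137357 10.40543537 57.        ]]
hook_a [[-72.25687456 -29.24613924  26.        ]]
tin [[-100.3152788    76.59712427   54.        ]]
hookb [[-63.47007335 176.98771192  26.        ]]
thinge near [[  24.48716428 -103.3738694    29.        ]]
```

```bash
python3 - <<'E'
from h import *
p=[516.3,-17.3,.1967]; th=p[2]
W=lambda *d: dw(p,d)[0]
env.move_pose(W(-16,100,110),q(th)); st()
env.move_l(W(-16,100,27),rate=120); env.sleep(.2); st()
env.move_l(W(25,100,27),rate=70); st()
env.move_l(W(58.5,100,27),rate=70); st()
env.sleep(.2); snap('top','t1'); snap('wrist','w3')
im=load('t1')['img'][:,:,::-1]; cv2.imwrite('pics/t1c.png',cv2.resize(im[145:345,130:380],(750,600),interpolation=cv2.INTER_CUBIC))
E
```

```text
t4.97 [482.   77.4 110.7] F [ 0.7 -0.6  0.7] op0.5
t6.01 [481.6  77.6  27.8] F [-0.7 -0.1  0.2] op0.6
t6.74 [521.5  85.7  26.9] F [ 0.4  0.  -0.2] op0.5
t7.37 [554.   92.2  26.9] F [-0.7 -0.4 -0.7] op-0.1
```

View pics/t1c.png

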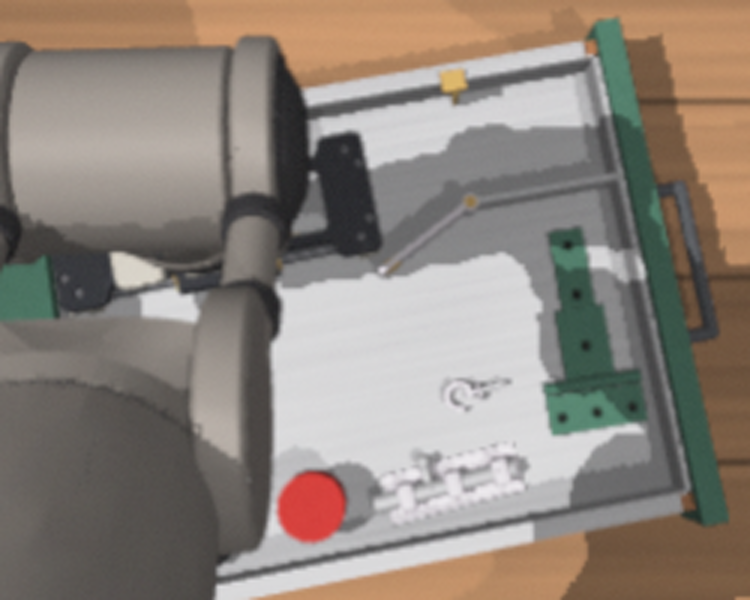

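View pics/w3.png

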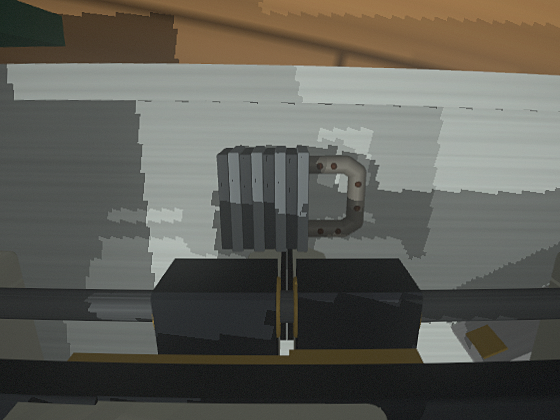

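In the top picture the arm hides the padlock. The wrist view shows it square to the drawer, body corners (218,150)-(308,249), against the fingers at (286,250).

```bash
python3 - <<'E'
from h import *
p=[516.3,-17.3,.1967]; s=load('w3')
for u in [(218,152),(307,153),(219,249),(308,249)]: print(u,wd(p,onz(s,*u,42)))
print('crown',wd(p,onz(s,366,196,31)))
E
```

```text
(218, 152) [[114.24576354 126.74660252  42.        ]]
(307, 153) [[113.83600803  90.82670729  42.        ]]
(219, 249) [[ 71.67785923 128.64910571  42.        ]]
(308, 249) [[71.74139703 89.64635128 42.        ]]
crown [[92.7720208  63.21643057 31.        ]]
```

```bash
python3 - <<'E'
from h import *
p=[516.3,-17.3,.1967]; th=p[2]
W=lambda *d: dw(p,d)[0]
env.move_l(W(48,100,27),rate=100)
env.move_l(W(48,100,80),rate=200)
env.move_pose(W(91,148,80),q(th+np.pi/2)); st()
env.move_l(W(91,148,27),rate=120); env.sleep(.15); st()
env.move_l(W(91,20,27),rate=80); st()
env.sleep(.2); snap('wrist','w4'); snap('scene','s4')
E
```

```text
t9.67 [576.3 145.5  79.4] F [-0.1  0.3  0.1] op0.6
t10.41 [577.4 145.7  28.1] F [0.4 0.1 1.1] op0.5
t12.16 [601.5  20.   26.7] F [0.7 1.2 0.6] op0.6
```

View pics/w4.png

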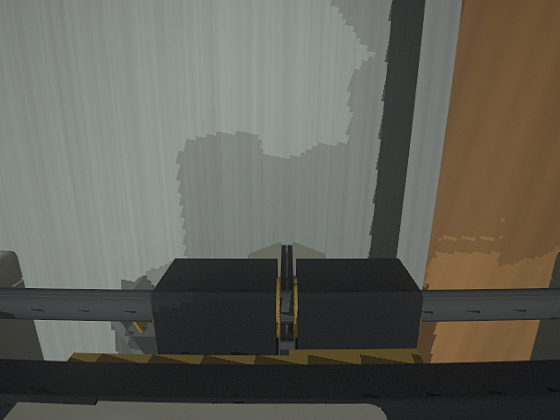

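View pics/s4.png

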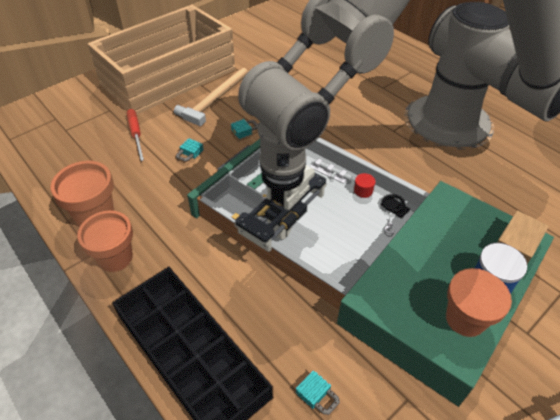

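```bash
python3 - <<'E'
from h import *
p=[516.3,-17.3,.1967]; th=p[2]
W=lambda *d: dw(p,d)[0]
for y in [-10,-40,-60,-75]:
    env.move_l(W(91,y,27),rate=70); st()
y=-75
while y>-92:
    y-=1.5; env.move_l(W(91,y,27),rate=40); env.sleep(.1); s=env.get_state(); f=s['ft_force']; n=np.array([-np.sin(th),np.cos(th)])@f[:2]; print(y,wd(p,s['position'])[0].round(1),round(n,1),s['clock'])
    if n>7: break
E
```

```text
t13.03 [607.6 -10.1  27. ] F [-0.6  0.4 -0. ] op0.4
t13.61 [613.5 -39.4  27. ] F [-0.2 -0.3 -0.2] op0.3
t14.04 [617.4 -59.1  27. ] F [ 0.3 -0.1 -0.1] op0.5
t14.41 [620.4 -73.8  27. ] F [0.  0.1 0.6] op0.3
-76.5 [ 91.  -76.4  27. ] 0.1 14.7583
-78.0 [ 91.  -77.8  27. ] 2.3 15.1083
-79.5 [ 91.  -79.4  27. ] 2.1 15.4583
-81.0 [ 91.  -81.2  27. ] 2.0 15.8083
-82.5 [ 91.  -82.7  27. ] 1.5 16.1583
-84.0 [ 91. -84.  27.] 2.7 16.5083
-85.5 [ 91.  -84.2  27. ] 8.0 16.8583
```

Contact came at y≈-84, 2 mm short of the expected -86.5, which is within calibration. I'll back off and look.

```bash
python3 - <<'E'
from h import *
p=[516.3,-17.3,.1967]; th=p[2]
W=lambda *d: dw(p,d)[0]
env.move_l(W(91,-76,27),rate=60)
env.move_l(W(91,-76,90),rate=200)
env.move_pose(W(0,0,200),q(th+1.95+np.pi/2)); 
env.move_pose(W(-10,-20,240),q(th+.4)); env.sleep(.2); st()
snap('wrist','w5'); snap('top','t5'); snap('scene','s5')
im=load('t5')['img'][:,:,::-1]; cv2.imwrite('pics/t5c.png',cv2.resize(im[145:345,130:380],(750,600),interpolation=cv2.INTER_CUBIC))
im=load('s5')['img'][:,:,::-1]; cv2.imwrite('pics/s5c.png',cv2.resize(im[140:290,170:370],(800,600),interpolation=cv2.INTER_CUBIC))
E
```

```text
t22.09 [510.4 -38.9 240. ] F [0.1 0.1 0.3] op0.4
```

View pics/w5.png

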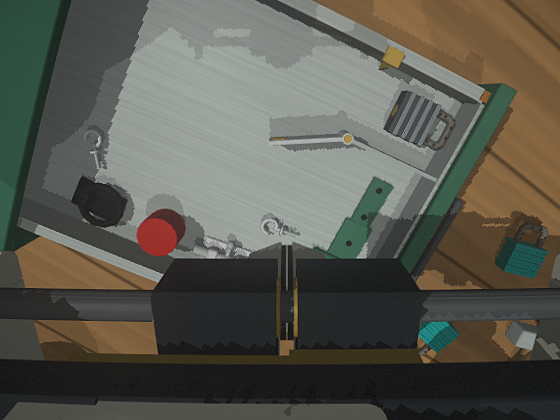

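View pics/s5c.png

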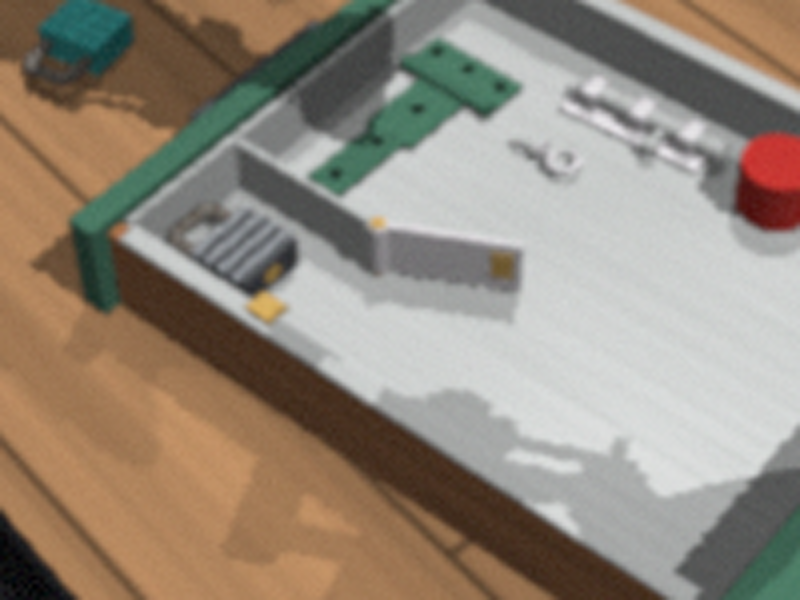

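```bash
python3 - <<'E'
from h import *
s=load('w5'); im=s['img'][:,:,::-1].copy()
c=cv2.resize(im[70:190,320:520],(800,480),interpolation=cv2.INTER_CUBIC); cv2.imwrite('pics/w5c.png',c)
E
```

```text
(no output)
```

View pics/w5c.png

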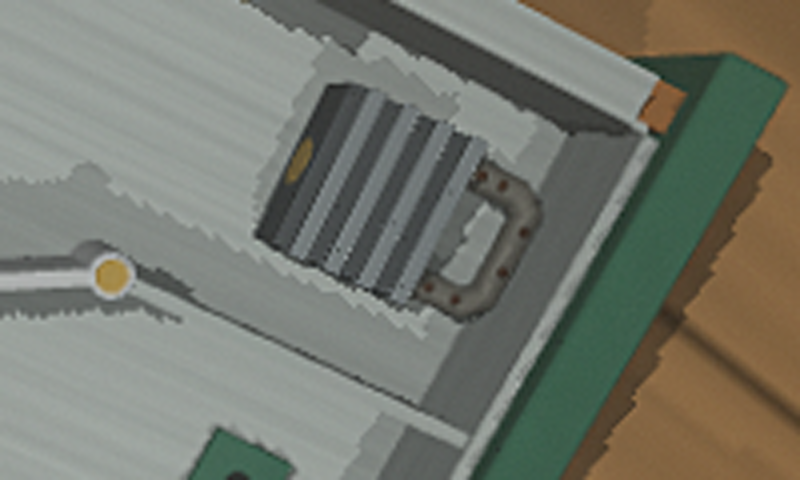

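```bash
python3 - <<'E'
from h import *
p=[516.3,-17.3,.1967]; th=p[2]
W=lambda *d: dw(p,d)[0]
s=load('w5'); C=lambda u,v:(320+u/4,70+v/4)
print('crown',wd(p,onz(s,*C(525,250),31)),'hinge',wd(p,onz(s,*C(112,275),57)),'flapend',wd(p,onz(s,271,143,57)))
print('body',np.mean([wd(p,onz(s,*C(*c),42))[0] for c in [(340,85),(487,140),(268,240),(405,300)]],axis=0))
def F(phi,off,r=50,z=27):
    n=np.array([-np.sin(phi),np.cos(phi)]) # ccw side = behind when closing
    d=np.array([48,-60])+r*np.array([np.cos(phi),np.sin(phi)])+(2+9.5+off)*n
    return W(*d,z), q(th+phi-np.pi/2)
phi=1.99
env.move_pose(*F(phi,10,z=90)); st()
P,Q=F(phi,10); env.move_l(P,Q,rate=120); st()
for phi in np.r_[1.99,np.arange(1.8,.15,-.2)]:
    P,Q=F(phi,0); env.move_l(P,Q,rate=60); s=env.get_state(); print(round(phi,2),np.round(wd(p,s['position'])[0],1),np.round(s['ft_force'],1),round(s['clock'],1))
E
```

```text
crown [[  95.78466401 -160.38763879   31.        ]] hinge [[ 48.60030173 -59.54124947  57.        ]] flapend [[16.09891977  6.5445063  57.        ]]
body [  92.01525243 -113.66739391   42.        ]
t22.89 [529.4 -38.5  90.8] F [ 0.2 -0.3  0.5] op0.2
t23.57 [529.5 -38.5  28.1] F [ 0.8  0.2 -0.2] op0.6
1.99 [ 18.  -18.9  27.5] [ 0.6 -0.3  0. ] 23.9
1.8 [ 25.5 -13.9  27.1] [-0.2 -0.2  0.1] 24.2
1.6 [ 34.9 -10.5  27. ] [0.1 1.1 0.5] 24.6
1.4 [44.9 -8.9 26.9] [-0.3  0.1  0.3] 24.9
1.2 [55.1 -9.3 27. ] [-0.6 -0.5 -0.2] 25.3
1.0 [ 65.1 -11.7  27. ] [-0.   0.4  0.6] 25.6
0.8 [ 74.4 -16.1  27. ] [-0.5  0.1 -0.2] 26.0
0.6 [ 82.6 -22.2  27. ] [-0.4 -0.3 -0.2] 26.3
0.4 [ 89.5 -29.9  27. ] [ 0.4 -1.   0.7] 26.7
0.2 [ 94.7 -38.7  27.1] [-1.3  0.5  1. ] 27.0
```

```bash
python3 - <<'E'
from h import *
p=[516.3,-17.3,.1967]; th=p[2]
W=lambda *d: dw(p,d)[0]
def F(phi,off,r=50,z=27):
    n=np.array([-np.sin(phi),np.cos(phi)])
    d=np.array([48,-60])+r*np.array([np.cos(phi),np.sin(phi)])+(2+9.5+off)*n
    return W(*d,z), q(th+phi-np.pi/2)
snap('wrist','w6')
off=0
for phi,off in [(.12,0),(.07,0),(.03,0),(0,0),(0,-1),(0,-2),(0,-3),(0,-4),(0,-5)]:
    P,Q=F(phi,off); env.move_l(P,Q,rate=30); env.sleep(.1); s=env.get_state(); f=s['ft_force']; n=np.array([-np.sin(th),np.cos(th)])@f[:2]
    print(round(phi,2),off,np.round(wd(p,s['position'])[0],1),round(n,1),round(s['clock'],1))
    if n>9: break
env.sleep(.3)
snap('wrist','w7')
E
```

```text
0.12 0 [ 96.2 -42.4  27. ] -0.2 27.5
0.07 0 [ 96.9 -44.7  27. ] 1.8 27.8
0.03 0 [ 97.4 -45.5  27. ] 6.7 28.2
0 0 [ 97.7 -46.   27. ] 10.9 28.5
```

View pics/w7.png

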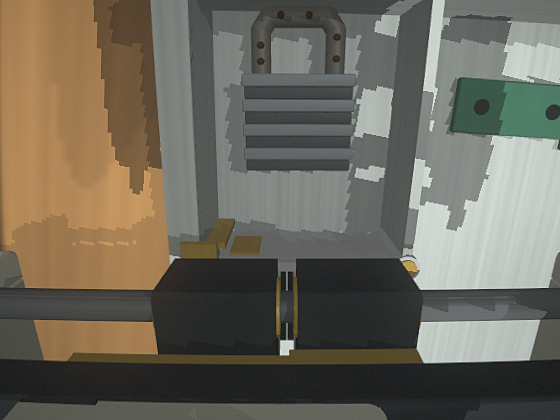

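The flap's edge meets the brass stop at (225,235) and resistance rose to 11 N. I'll back off and verify.

```bash
python3 - <<'E'
from h import *
p=[516.3,-17.3,.1967]; th=p[2]
W=lambda *d: dw(p,d)[0]
env.move_l(W(97.7,-36,27),rate=60)
env.move_l(W(97.7,-36,120),rate=200)
env.move_pose(W(10,-40,240),q(th)); env.sleep(.2); st()
snap('wrist','w8'); snap('scene','s8')
im=load('w8')['img'][:,:,::-1]; cv2.imwrite('pics/w8c.png',cv2.resize(im[20:220,300:520],(660,600),interpolation=cv2.INTER_CUBIC))
im=load('s8')['img'][:,:,::-1]; cv2.imwrite('pics/s8c.png',cv2.resize(im[140:290,170:370],(800,600),interpolation=cv2.INTER_CUBIC))
E
```

```text
t31.48 [533.9 -54.5 239.6] F [-0.7  1.2  0.2] op0.2
```

View pics/w8.png

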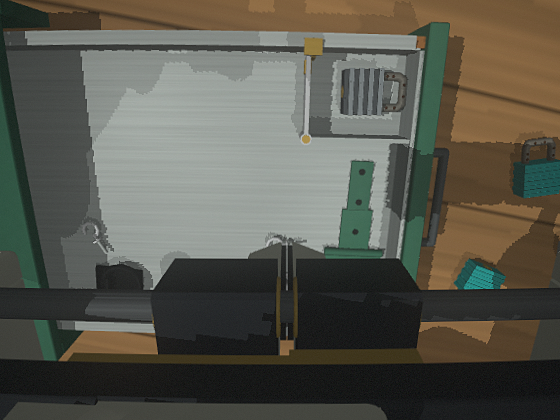

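View pics/w8c.png

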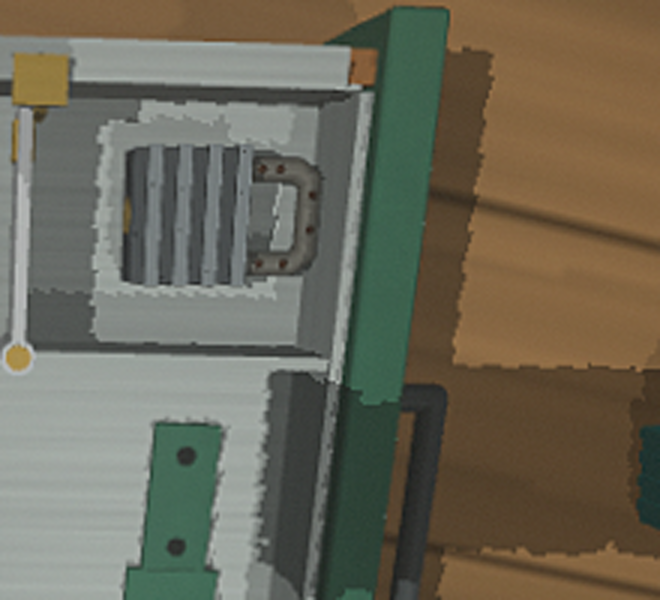

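View pics/s8c.png

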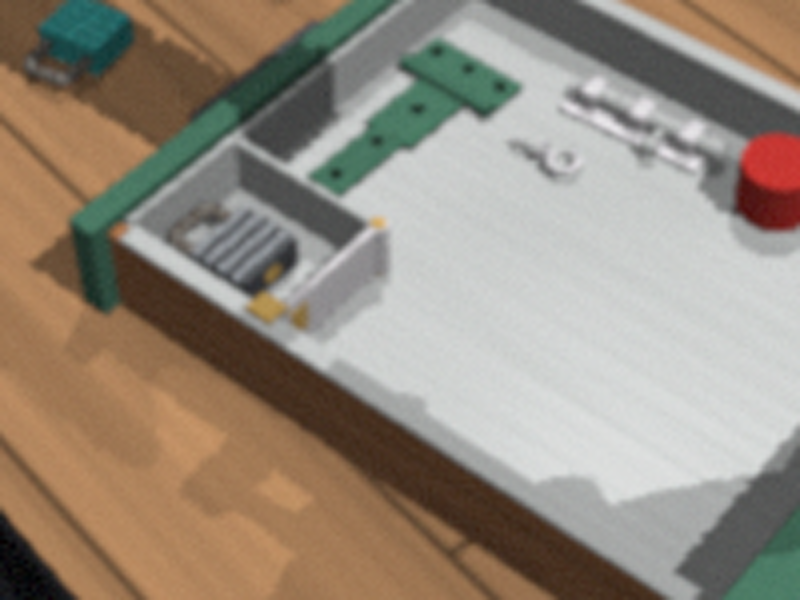

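```bash
python3 - <<'E'
from h import *
p=[516.3,-17.3,.1967]; s=load('w8'); C=lambda u,v:(300+u/3,20+v/3)
h=wd(p,onz(s,*C(18,357),57))[0]; e=wd(p,onz(s,*C(26,112),57))[0]
print(h,e,np.arctan2(e[1]-h[1],e[0]-h[0]))
d=wd(p,onz(s,*C(332,356),56))[0]; print('divider end',d)
print('crown',wd(p,onz(s,*C(321,218),31)),'wall base',wd(p,onz(s,*C(320,105),20)),wd(p,onz(s,*C(297,345),20)))
E
```

```text
[ 48.41544887 -59.47114221  57.        ] [121.47895783 -60.76642933  57.        ] -0.017726378875978766
divider end [  49.04413549 -160.12869021   56.        ]
crown [[  91.75140156 -160.89017892   31.        ]] wall base [[ 128.21332385 -160.99653856   20.        ]] [[  48.75126761 -159.88652265   20.        ]]
```

The flap measures about -0.02 rad, i.e. shut. The crown is at x 92, y -161, against the wall. The hand is clear, so I'm handing in.

```bash
python3 - <<'E'
from h import *
env.job_done(); st()
E
```

```text
the job is handed in; nothing more can be done
the job is handed in; nothing more can be done
```

The padlock is in the lock bay with its shackle against the drawer's front wall, and the flap is shut at its brass stop. I handed the job in shortly after 31.5 s, with no verdict reported.

**What I did:** With closed fingers I pushed the padlock about 58 mm sideways (drawer +x), which also squared it up. I then pushed it from behind into the bay until it met resistance, about 8 N at the wall. After that I swept the flap round on an arc until it met its stop (11 N), and withdrew the hand.

**Last checks, from the wrist picture before handing in:**

| Check | Measured (drawer frame) | Required |
|---|---|---|
| Shackle crown | x 92, y -161 mm (wall at -160) | y below -150 mm, x above 52 mm |
| Padlock body | x about 92 mm | x 62 to 118 mm |
| Flap angle | about -0.02 rad | below 0.09 rad |

- **Padlock and hand:** the padlock looked flat, and the gripper was clear of everything.
- **Other hardware:** in the last pictures the T-hinge, bolt, tin and hook nearest the bay look unmoved. I did not measure their positions. In the last wrist picture the ring handle and the second hook were partly hidden by the gripper.

**Disagreement:** both stops came about 2.5 mm earlier than the fitted drawer pose predicted. That is about the 2 mm calibration error, and the pictures show contact in both places.

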